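Consolidate two part-filled trays of model paint

TASK

Tidy the model paints: move the two bottles from the emptier tray into the empty pockets of the fuller tray, one to a pocket and standing fully down, so that this tray is full. Then stack the emptied tray right way up and squarely on top of the pile of empty trays. Keep the bottles upright, set things down rather than dropping them, and leave the other things on the desk where they are.

Things in the scene. Friction and masses are not known exactly. Their poses are not given: they have to be found in the camera images.
- tray_a: The fuller tray, on the desk, 3 bottles in it. Loose plywood strip tray, 211 long (x) x 47 wide (y) x 28 mm high; floor 4, walls 5 mm thick; 4 dividers 4 mm thick, their tops 22 mm above its underside. One row of five 37 x 37 mm pockets, centres at x = -82, -41, 0, 41, 82, y = 0 mm. Origin: centre of underside, z up. Its x points away from the robot, turned up to 20 degrees.
- tray_b: The emptier tray, on the desk, 2 bottles in it: make, sizes and axes as tray_a. About 90 g; it can be pinched across its 47 mm width at mid length and stays level. It, tray_a and the pile stand some 0.22 m apart, in any order from left to right.
- pile_low: Lower tray of the pile of two empty trays: make, sizes and axes as tray_a, loose, standing on the desk.
- pile_top: Upper tray of the pile of two empty trays: make, sizes and axes as tray_a, loose, squarely on pile_low with its underside 28 mm and its rim 56 mm above the desk. Trays do not interlock: each rests flat on the rim below, so a tray on this pile has its underside at 56 mm.
- bottle1: One of five like white paint bottles, 56 mm tall, 45 g: body 30 mm across up to 37 mm, screw cap 29 mm across from 39 mm to the top. Origin: centre of underside, z up through the cap. It starts upright in a pocket of tray_a or tray_b (any bottle in either), its underside 4 mm above the tray's, so its top is 60 mm above the desk and 32 mm above the rim; about 3 mm of play all round.
- bottle2: One of five like white paint bottles, 56 mm tall, 45 g: body 30 mm across up to 37 mm, screw cap 29 mm across from 39 mm to the top. Origin: centre of underside, z up through the cap. It starts upright in a pocket of tray_a or tray_b (any bottle in either), its underside 4 mm above the tray's, so its top is 60 mm above the desk and 32 mm above the rim; about 3 mm of play all round.
- bottle3: One of five like white paint bottles, 56 mm tall, 45 g: body 30 mm across up to 37 mm, screw cap 29 mm across from 39 mm to the top. Origin: centre of underside, z up through the cap. It starts upright in a pocket of tray_a or tray_b (any bottle in either), its underside 4 mm above the tray's, so its top is 60 mm above the desk and 32 mm above the rim; about 3 mm of play all round.
- bottle4: One of five like white paint bottles, 56 mm tall, 45 g: body 30 mm across up to 37 mm, screw cap 29 mm across from 39 mm to the top. Origin: centre of underside, z up through the cap. It starts upright in a pocket of tray_a or tray_b (any bottle in either), its underside 4 mm above the tray's, so its top is 60 mm above the desk and 32 mm above the rim; about 3 mm of play all round.
- bottle5: One of five like white paint bottles, 56 mm tall, 45 g: body 30 mm across up to 37 mm, screw cap 29 mm across from 39 mm to the top. Origin: centre of underside, z up through the cap. It starts upright in a pocket of tray_a or tray_b (any bottle in either), its underside 4 mm above the tray's, so its top is 60 mm above the desk and 32 mm above the rim; about 3 mm of play all round.
- water_cup: Bystander: white ceramic cup, 72 mm across, 85 mm tall. Origin: centre of its underside.
- tape: Bystander: roll of masking tape lying flat, 90 mm across, 24 mm high, beyond the trays. Origin: centre of its underside.
- glue: Bystander: white glue bottle, 48 mm across, 130 mm tall, to the left. Origin: centre of its underside.
- brush: Bystander: paint brush lying on the desk along its x, about 160 mm long, 10 mm thick, beyond and right of the middle. Origin: under its middle.
- eraser: Bystander: eraser in a paper sleeve, 45 x 22 x 12 mm, lying on the near side between the middle and right trays. Origin: centre of its underside.
Mind the look-alikes: they are no part of the job. What is shaped like the bottle3 but red is not meant.

How it is judged:
By the outcome, as a careful person would: the job done as asked, in the order asked, and still so for the second after the job is handed in, with the robot touching nothing.
It also fails if it takes over 67 s, if anything falls off the work surface, if the arm or the gripper's body presses on something with over 40 N, if the wrist force passes 120 N, or if a joint passes its speed limit or range.

ROBOT

A 6-joint arm with a two-finger parallel gripper is mounted at the origin on the work surface. World frame = base frame: x ahead of the robot, y to its left, z up, the work surface at z = 0. Lengths are in m, angles in rad, forces in N, time in s.
With the tool pointing down it reaches from about 0.2 to 0.875 m from the base axis. Payload 3.4 kg.
Tool frame: the origin (TCP) lies midway between the tips of the shut fingers; the grasp point (between the pads) lies behind it (r.grip_point_offset is the z of the grasp point in the tool frame, in m); z points along the fingers, y is the line along which they close (so a half turn about z gives the same grasp; the last joint's range is limited). The gripper opens to 94 mm and grips with 3 to 60 N. Pads are 16 mm wide; open, the fingers measure 119 mm over their backs; the gripper's body (75 mm by 177 mm) begins 78 mm behind the grasp point.
Start: joints at [1.151, 0.276, 1.505, -0, 1.361, -0.121], TCP at [0.169, 0.55, 0.205] pointing down, gripper open.
Joint ranges: [-2.89, 2.89], [-0.75, 2.08], [0.22, 2.7], [-1.18, 4.32], [0.11, 2.71], [-2.7, 2.7]. Speed limits (rad/s): [2.57, 2.57, 3.14, 3.14, 3.14, 3.14].

INTERFACE

Orientations are given as a unit quaternion [w, x, y, z].
In Python, from plant import state, cams, r, models gives the robot as it stands. The module is installed in compiled form; this text tells all that it offers.
- The arm moves only by the tool move_arm, never from a script. Its argument "deltas" is one flat list of numbers, 5 for each row, row after row: the opening, from 0 (shut) to 1 (fully open), then the shift along the tool's x, y, z in cm, then the turn about the tool's z in rad. A call has 1 to 20 rows; each row is the pose to reach, as a shift and turn from the pose commanded when the call began, along the tool's axes at that moment; what a row does not reach only later rows make up. A row lasts 1/10 s, in which the tool goes at most 50 mm and 8.59 degrees, less where a joint would pass 70% of its speed; a pose out of reach is approached as far as the arm can. A call with a gripper value outside its range is refused whole. The fingers move at their own pace and stop on an object; "newtons" is the grip in N (left out, the last holds). Time passes only in rows, so rows that repeat a pose let the fingers close. It gives the time, the measured TCP pose, the force, the opening and the grip force at its end, in the units of the state.
- state(): the state, without advancing time (a new reading comes with each control period).
- cams.snapshot(name): name is "scene" or "top" or "wrist"; returns a dict with "img" (480x640x3 uint8, blue, green, red), "z_map" (480x640 float32, m along the optical axis (not along the pixel's ray), 0 where there is no reading), "fx", "fy", "cx", "cy" (pixels), "k1" (the pictures are not rectified: a ray, as slopes to the right and down, at radius r is drawn at 1 + k1 r^2 times it, then the intrinsics apply), "R" (3x3) and "t" (3): a world point X has camera coordinates R X + t; the wrist camera has in their place "hand_eye" (4x4, takes a point from camera to tool coordinates, whose origin is the TCP and whose axes are the flange's). Camera axes: x right, y down, z forward; pixel columns grow to the right and rows downward; lengths in m; the calibration is good to about 2 mm. A picture is of the moment at which its call begins: read the wrist's pose just before it.
- r.sign_off(): hands the job in; it is judged then, once.
Trained networks look in a picture, given as the dict that the camera call returned (one of the last four; its "shot" number tells which), for a name from the list of things; names that differ only in an ending like _2 or _b are one class to them, and where a whole thing is asked for, a point or a joint stands for the part that bears it (a point fixed in the world has none). Each returns a list of dicts, best first, with "p" (0 to 1); they miss things now and then, are a little off and sometimes report something else, mostly with a low value. They report only what shows in the picture. A call takes as long as a camera call. They do not tell look-alikes from the thing itself.
- models.boxes_of(label, picture): "box" ([left, top, right, bottom] in pixels, round what is visible of it).
- models.outline_of(label, picture): "region" (480x640 bool, what is visible of it) and "box" ([left, top, right, bottom] in pixels, round what is visible of it).
The state is a dict: "time": time; "joints": joint angles; "dq": joint speeds; "tau": joint torques, N m; "tcp_pos": TCP position; "eef_rot": TCP orientation; "contact_force": force on the tool from outside, world axes, zero at the start; "moment": the same for the moment, N m; "finger_gap": finger opening in m; "finger_force": force on a finger pad.
Only numpy, scipy, OpenCV 4.12 (cv2) and the standard library are available. Lean on these libraries where they do the work, as an engineer would, in place of code of your own. Each camera call takes 0.05 s, during which the arm holds its last target. There are 200 camera calls.

## Working session

There is one attempt and no reset: what is moved stays moved. The work goes in short steps, Python scripts to look and compute and a tool call to move; the robot and the scene stay as the last step left them, time stands still between calls to the robot, and variables do not carry over. Pictures are saved under pics/ and viewed, at most 10 in all, crops included, and the job is handed in when it is done.

Besides the shell and the picture viewer there is one more tool, called after "Call:" as a command line: name --argument value ..., lists and objects as JSON in quotes. move_arm: Moves the arm, as the interface text tells. Its arguments: {"type":"object","properties":{"deltas":{"type":"array"},"newtons":{"type":"number"}},"required":["deltas"]}

```bash
mkdir -p pics; python3 - <<'E'
from plant import state,cams,r,models
import cv2,numpy as np,pickle
s=state();print({k:np.round(v,4) for k,v in s.items()},r.grip_point_offset)
for n in("top","scene"):
    c=cams.snapshot(n);cv2.imwrite(f"pics/{n}0.png",c["img"]);pickle.dump(c,open(f"{n}0.pkl","wb"))
    print(n,c["fx"],c["cx"],c["cy"],c["k1"],np.round(c["R"],3).tolist(),np.round(c["t"],3))
E
```

```text
{'time': np.float64(0.0), 'joints': array([ 1.151 ,  0.2766,  1.5061, -0.    ,  1.3607, -0.121 ]), 'dq': array([ 0.0002, -0.0002,  0.0005,  0.001 ,  0.0004, -0.0012]), 'tau': array([-1.90000e-03, -4.04584e+01, -2.37227e+01,  6.99000e-02,
        3.46000e-02, -1.00000e-04]), 'tcp_pos': array([0.169 , 0.549 , 0.2046]), 'eef_rot': array([-2.000e-04,  1.489e-01,  9.889e-01, -9.000e-04]), 'contact_force': array([ 1.054 , -0.575 ,  0.3011]), 'moment': array([-0.0521, -0.0388,  0.0326]), 'finger_force': np.float64(0.0), 'finger_gap': np.float64(0.0943)} -0.0188
top 484.7599101285253 321.157864130542 241.54046952533247 0.007693260492304404 [[0.0, -1.0, 0.013], [-0.995, -0.002, -0.105], [0.105, -0.013, -0.994]] [-0.006  0.57   1.179]
scene 574.3563786739969 325.27372051114287 238.202145293027 -0.007191890539033821 [[0.727, 0.687, -0.004], [0.541, -0.576, -0.612], [-0.423, 0.443, -0.791]] [-0.411 -0.268  1.425]
```

View pics/top0.png

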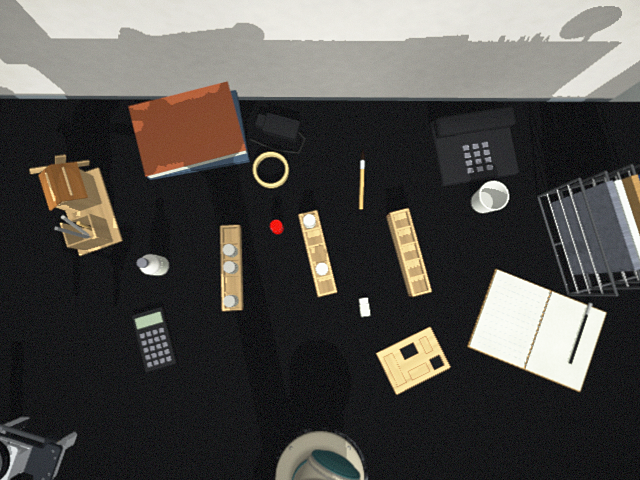

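View pics/scene0.png

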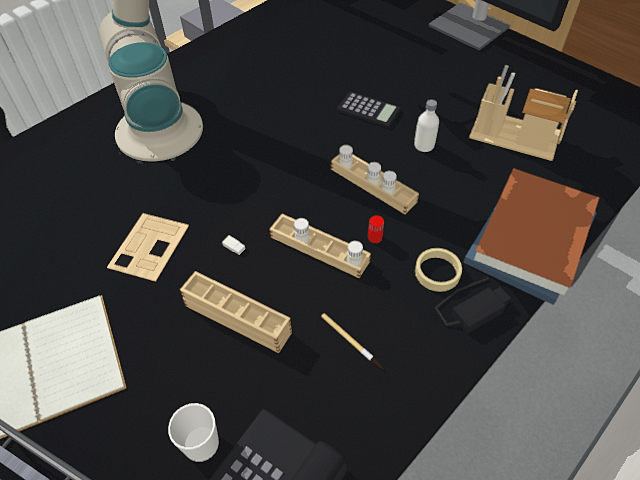

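Top view: the left tray, centred at (230,267), has 3 bottles at rows 249, 267 and 301, so it is tray_a, with empty pockets near rows 235 and 285. The middle tray at (318,253) is tray_b, with bottles at (309,220) and (321,269). The pile is at (409,252).

Things that could be taken for a tray_b bottle: the red look-alike at (277,226), the glue at (152,265), the cup at (490,197), and tray_a's own bottles. I choose the white ones at (309,220) and (321,269).

```bash
cat >h.py <<'E'
import numpy as np,cv2
from scipy.spatial.transform import Rotation as Ro
def pose(s):
    q=s["eef_rot"];T=np.eye(4);T[:3,:3]=Ro.from_quat([q[1],q[2],q[3],q[0]]).as_matrix();T[:3,3]=s["tcp_pos"];return T
def ext(c,s=None):
    "camera->world 4x4"
    if "R" in c:
        T=np.eye(4);T[:3,:3]=c["R"];T[:3,3]=c["t"];return np.linalg.inv(T)
    return pose(s)@c["hand_eye"]
def rays(c,uv):
    K=np.array([[c["fx"],0,c["cx"]],[0,c["fy"],c["cy"]],[0,0,1.]])
    p=cv2.undistortPoints(np.asarray(uv,float).reshape(-1,1,2),K,np.array([c["k1"],0,0,0.]))[:,0]
    return np.c_[p,np.ones(len(p))]
def cloud(c,s=None):
    v,u=np.mgrid[:480,:640];d=rays(c,np.c_[u.ravel(),v.ravel()])*c["z_map"].reshape(-1,1)
    T=ext(c,s);P=d@T[:3,:3].T+T[:3,3];P[c["z_map"].ravel()<=0]=np.nan
    return P.reshape(480,640,3)
def onplane(c,uv,z,s=None):
    T=ext(c,s);d=rays(c,uv)@T[:3,:3].T;o=T[:3,3];return o+d*((z-o[2])/d[:,2])[:,None]
def proj(c,X,s=None):
    T=np.linalg.inv(ext(c,s));P=np.asarray(X)@T[:3,:3].T+T[:3,3];p=P[:,:2]/P[:,2:];p=p*(1+c["k1"]*(p**2).sum(1,keepdims=True))
    return p*[c["fx"],c["fy"]]+[c["cx"],c["cy"]]
E
python3 - <<'E'
import pickle
from h import *
from plant import models,cams,state
c=cams.snapshot("top");P=cloud(c)
print(np.nanmedian(P[330:420,250:290,2]))
for n in("tray_a","bottle1","eraser","brush","glue"):
    for o in models.outline_of(n,c):
        m=o["region"];b=np.round(o["box"])
        q=P[m];print(n,round(o["p"],2),b,np.round(np.nanmedian(q,0),3),np.round(np.nanpercentile(q[:,2],[5,50,95]),3))
        if n=="tray_a" and o["p"]>.4:
            k=q[(q[:,2]>.015)&(q[:,2]<.07)];print(cv2.minAreaRect(k[:,:2].astype(np.float32)*1000))
T=pose(state());print(T.round(3));print(c["hand_eye"] if "hand_eye" in c else "")
w=cams.snapshot("wrist");print(w["hand_eye"].round(3),w["fx"])
cv2.imwrite("pics/crop.png",cv2.resize(c["img"][190:330,190:450],None,fx=3,fy=3,interpolation=cv2.INTER_CUBIC))
E
```

```text
-5.8100282766204714e-05
tray_a 0.78 [300. 210. 338. 297.] [0.541 0.002 0.007] [0.001 0.007 0.031]
((542.5568237304688, 3.7018280029296875), (209.7223663330078, 46.949913024902344), 13.625116348266602)
tray_a 0.56 [217. 227. 242. 308.] [0.503 0.216 0.013] [0.001 0.013 0.03 ]
((506.5880126953125, 218.3420867919922), (210.84793090820312, 47.83127212524414), 2.6063458919525146)
bottle1 0.67 [304. 213. 316. 227.] [0.617 0.024 0.059] [0.031 0.059 0.063]
bottle1 0.64 [268. 220. 284. 232.] [0.605 0.103 0.055] [0.017 0.055 0.059]
bottle1 0.62 [224. 294. 238. 304.] [0.426 0.211 0.059] [0.03  0.059 0.063]
bottle1 0.47 [222. 244. 236. 256.] [0.546 0.216 0.059] [0.02  0.059 0.063]
bottle1 0.47 [223. 258. 236. 272.] [0.505 0.213 0.059] [0.018 0.059 0.063]
bottle1 0.44 [312. 262. 331. 278.] [ 0.502 -0.007  0.06 ] [0.005 0.06  0.063]
eraser 0.55 [360. 296. 371. 318.] [ 0.408 -0.113  0.012] [0.008 0.012 0.015]
brush 0.37 [252. 153. 290. 188.] [0.754 0.124 0.022] [0.004 0.022 0.027]
glue 0.77 [135. 254. 167. 275.] [0.51  0.392 0.085] [0.01  0.085 0.13 ]
[[-0.956  0.294 -0.     0.169]
 [ 0.294  0.956 -0.     0.549]
 [ 0.    -0.    -1.     0.205]
 [ 0.     0.     0.     1.   ]]

[[ 0.    -0.959 -0.283  0.083]
 [ 1.     0.     0.001  0.   ]
 [-0.001 -0.283  0.959 -0.18 ]
 [ 0.     0.     0.     1.   ]] 344.16446441118154
```

View pics/crop.png

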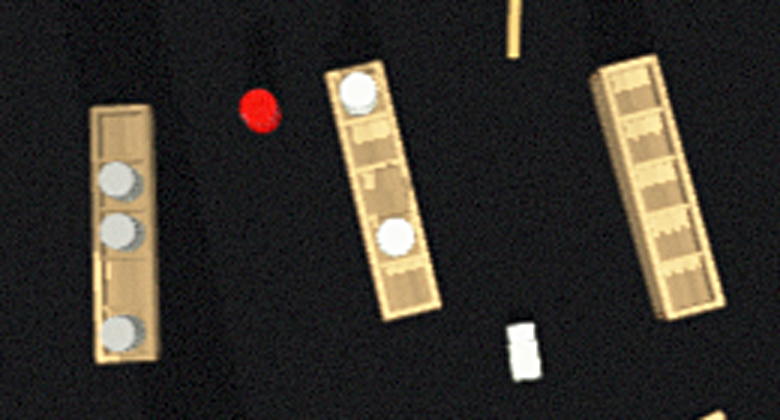

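The crop confirms it: tray_a's pockets +82 and -41 are empty, tray_b holds white bottles in +82 and -41, and the red look-alike stands between the two trays. Next I move above tray_a for a close look.

Call:
move_arm --deltas '[1,-42,-21.7,0,-0.344,1,-42,-21.7,0,-0.344,1,-42,-21.7,0,-0.344,1,-42,-21.7,0,-0.344,1,-42,-21.7,0,-0.344,1,-42,-21.7,0,-0.344,1,-42,-21.7,0,-0.344,1,-42,-21.7,0,-0.344,1,-42,-21.7,0,-0.344,1,-42,-21.7,0,-0.344,1,-42,-21.7,0,-0.344,1,-42,-21.7,0,-0.344,1,-42,-21.7,0,-0.344,1,-42,-21.7,0,-0.344]'

```text
time: 1.85
tcp_pos: [0.5057, 0.2196, 0.2056]
eef_rot: [-0.0, -0.024, 1.0, 0.0]
contact_force: [-0.5, -0.6, -0.6]
finger_gap: 0.0942
finger_force: 0.0
```

```bash
cat >look.py <<'E'
from h import *
import sys,pickle
from plant import cams,state,models
def look(tag):
    s=state();c=cams.snapshot("wrist");pickle.dump((s,c),open(tag+".pkl","wb"));cv2.imwrite(f"pics/{tag}.png",c["img"])
    T=pose(s);print("tcp",T[:3,3].round(4),"yaw_y",np.degrees(np.arctan2(T[1,1],T[0,1])).round(2),"tilt",T[:2,2].round(4),"F",s["contact_force"].round(2))
    P=cloud(c,s)
    # bottles: caps from depth
    m=((P[...,2]>.054)&(P[...,2]<.066)).astype(np.uint8)
    n,l,st,ce=cv2.connectedComponentsWithStats(m)
    for i in range(1,n):
        if 150<st[i,4]<8000:
            q=P[l==i];(x,y),rad=cv2.minEnclosingCircle(np.float32(q[:,:2]));col=c["img"][l==i].mean(0)
            print("cap",np.round([x,y],4),"med",np.median(q,0).round(4),"r",round(rad,4),"px",ce[i].round(),col.round())
    # trays: anything wood-coloured at rim heights
    for lo,hi in((.024,.033),(.052,.060)):
        hsv=cv2.cvtColor(c["img"],cv2.COLOR_BGR2HSV)
        m=((P[...,2]>lo)&(P[...,2]<hi)&(hsv[...,1]>50)).astype(np.uint8)
        n,l,st,ce=cv2.connectedComponentsWithStats(cv2.morphologyEx(m,cv2.MORPH_CLOSE,np.ones((5,5))))
        for i in range(1,n):
            if st[i,4]>400:
                q=P[(l==i)&(m>0)];print("rim",lo,np.round(cv2.minAreaRect(np.float32(q[:,:2])*1000)[0],1),cv2.minAreaRect(np.float32(q[:,:2])*1000)[1:],"zmed",np.median(q[:,2]).round(4),"box",st[i])
    return s,c,P
if __name__=="__main__": look(sys.argv[1])
E
python3 look.py wa
```

```text
tcp [0.5057 0.2196 0.2056] yaw_y 92.7 tilt [-0.0002  0.0004] F [-0.51 -0.64 -0.55]
cap [0.4239 0.219 ] med [0.4236 0.2189 0.0604] r 0.0147 px [317. 145.] [225. 231. 234.]
cap [ 0.5025 -0.0027] med [ 0.5015 -0.0009  0.0601] r 0.0148 px [ 86. 218.] [242. 244. 245.]
cap [0.5053 0.2207] med [0.5043 0.2206 0.0602] r 0.0149 px [315. 231.] [217. 224. 226.]
cap [0.5103 0.4031] med [0.501  0.3855 0.061 ] r 0.0239 px [486. 238.] [209. 218. 218.]
cap [0.5471 0.2225] med [0.5455 0.2224 0.0601] r 0.0151 px [315. 271.] [213. 220. 223.]
cap [0.5833 0.5506] med [0.5715 0.5332 0.0598] r 0.0306 px [611. 311.] [131. 183. 207.]
cap [0.6199 0.0279] med [0.6191 0.0292 0.06  ] r 0.0155 px [130. 327.] [242. 244. 245.]
cap [0.7927 0.3069] med [0.7785 0.3384 0.0547] r 0.1207 px [393. 450.] [ 64. 106. 200.]
rim 0.024 [506.5 221.9] ((210.26609802246094, 47.09629440307617), 2.6280667781829834) zmed 0.0282 box [ 293  121   48  194 2399]
rim 0.024 [542.3   7.9] ((211.62753295898438, 49.08342361450195), 14.129630088806152) zmed 0.0279 box [  60  146  110  188 2009]
rim 0.024 [573.2  -6.5] ((100.62809753417969, 6.8019819259643555), 13.907835960388184) zmed 0.0278 box [ 90 231  37  85 599]
rim 0.024 [578.5 546.3] ((46.21451950073242, 92.31919860839844), 61.033409118652344) zmed 0.0285 box [576 277  64  64 558]
rim 0.052 [576.2 538. ] ((31.208314895629883, 62.160362243652344), 60.42787170410156) zmed 0.0559 box [593 292  47  45 442]
rim 0.052 [781.3 305.3] ((57.337589263916016, 240.39761352539062), 8.956328392028809) zmed 0.0545 box [ 276  426  196   54 4094]
```

View pics/wa.png

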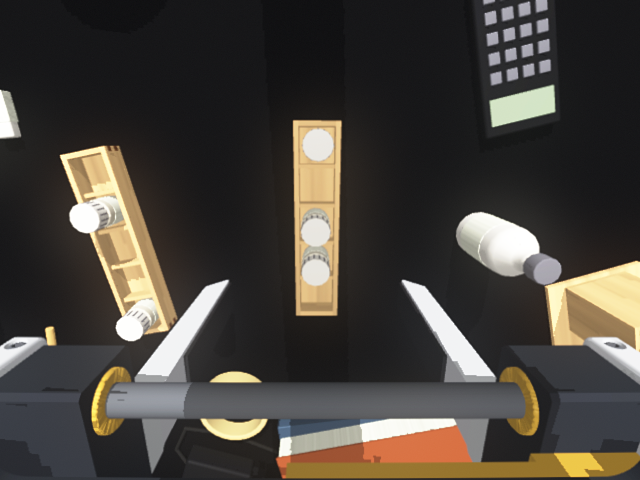

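Wrist view: tray_a is centred at (316,220), with bottles at (317,145), (315,231) and (315,271) and empty pockets at (316,184) and (316,303). Now the same over tray_b.

Call:
move_arm --deltas '[1,-2.6,-21.5,0,-0.197,1,-2.6,-21.5,0,-0.197,1,-2.6,-21.5,0,-0.197,1,-2.6,-21.5,0,-0.197,1,-2.6,-21.5,0,-0.197,1,-2.6,-21.5,0,-0.197,0.64,-2.6,-21.5,0,-0.197,0.64,-2.6,-21.5,0,-0.197]'

```text
time: 2.7
tcp_pos: [0.5421, 0.0066, 0.2055]
eef_rot: [-0.0, -0.122, 0.993, 0.0]
contact_force: [0.3, -0.1, 0.5]
finger_gap: 0.0811
finger_force: 0.0
```

```bash
python3 look.py wb; python3 - <<'E'
import pickle
from h import *
s,c=pickle.load(open("wa.pkl","rb"))
print(proj(c,(pose(s)@np.array([0,0,0,1]))[None,:3],s),c["cx"],c["cy"],c["hand_eye"].round(4))
E
```

```text
tcp [0.5421 0.0066 0.2055] yaw_y 103.98 tilt [-0.0001  0.0009] F [ 0.27 -0.08  0.53]
cap [ 0.5426 -0.2188] med [ 0.5261 -0.2218  0.056 ] r 0.1075 px [ 79. 159.] [170. 225. 242.]
cap [0.424  0.2186] med [0.4241 0.2169 0.0603] r 0.0151 px [564. 165.] [209. 215. 218.]
cap [ 0.5019 -0.0037] med [ 0.5014 -0.0038  0.0601] r 0.0148 px [314. 189.] [251. 253. 253.]
cap [0.5049 0.2203] med [0.5047 0.2186 0.0602] r 0.0148 px [531. 247.] [209. 216. 219.]
cap [0.547  0.2223] med [0.5463 0.2204 0.0602] r 0.0151 px [515. 285.] [208. 215. 218.]
cap [0.6203 0.0271] med [0.6188 0.0269 0.0601] r 0.015 px [315. 306.] [248. 250. 251.]
rim 0.024 [ 537.7 -197.1] ((210.52243041992188, 3.8233373165130615), 14.456788063049316) zmed 0.0291 box [ 101   59   39  213 1030]
rim 0.024 [ 464.6 -247.7] ((34.35313034057617, 23.885704040527344), 13.831917762756348) zmed 0.0321 box [ 58  65  31  40 964]
rim 0.024 [ 525.3 -232. ] ((79.10918426513672, 23.834178924560547), 14.234615325927734) zmed 0.0321 box [  66  111   38   83 1855]
rim 0.024 [542.7   7. ] ((210.8849639892578, 47.10292434692383), 13.644695281982422) zmed
[... 349 characters left out ...]
013916), 14.565375328063965) zmed 0.0321 box [ 83 200  28  32 683]
rim 0.024 [ 626.8 -206.2] ((32.48684310913086, 23.921110153198242), 15.07135009765625) zmed 0.032 box [ 91 239  27  29 624]
rim 0.024 [844.3  87. ] ((28.19334602355957, 71.40133666992188), 12.926294326782227) zmed 0.0299 box [291 444  54  19 545]
rim 0.052 [ 542.6 -219.5] ((210.85159301757812, 49.99290466308594), 14.211624145507812) zmed 0.0558 box [  31   52   96  228 4349]
[[313.60058475 295.6142686 ]] 314.8219467315618 244.93116020081956 [[ 3.000e-04 -9.589e-01 -2.837e-01  8.320e-02]
 [ 1.000e+00  1.000e-04  7.000e-04  5.000e-04]
 [-7.000e-04 -2.837e-01  9.589e-01 -1.795e-01]
 [ 0.000e+00  0.000e+00  0.000e+00  1.000e+00]]
```

Call:
move_arm --deltas '[0.6,-4,0,2,0,0.6,-8.05,0.05,6,0,0.6,-8.05,0.05,10,0,0.6,-8.05,0.05,13,0,0.6,-8.05,0.05,15.2,0,0.6,-8.05,0.05,16.4,0,0.6,-8.05,0.05,17.2,0,0.6,-8.05,0.05,17.2,0,0.2,-8.05,0.05,17.2,0,0.2,-8.05,0.05,17.2,0,0.2,-8.05,0.05,17.2,0,0.2,-8.05,0.05,17.2,0,0.2,-8.05,0.05,17.2,0,0.2,-8.05,0.05,17.2,0,0.2,-8.05,0.05,17.2,0]' --newtons 10

```text
time: 4.25
tcp_pos: [0.621, 0.0247, 0.0343]
eef_rot: [0.001, -0.121, 0.993, -0.0]
contact_force: [-0.8, 0.7, 4.9]
finger_gap: 0.0295
finger_force: 10.0
```

```bash
python3 look.py g1 | head -9; python3 -c "
from plant import state
s=state();print(s['contact_force'],s['moment'],s['finger_gap'])"
```

```text
tcp [0.621  0.0247 0.0343] yaw_y 103.87 tilt [0.0013 0.0001] F [-0.78  0.68  4.92]
cap [ 0.5023 -0.0034] med [ 0.5025 -0.0035  0.0602] r 0.015 px [316.  42.] [247. 248. 248.]
cap [0.612 0.023] med [0.6174 0.0248 0.0602] r 0.0271 px [314. 312.] [236. 237. 238.]
cap [0.6068 0.1088] med [0.6063 0.1082 0.0563] r 0.015 px [478. 324.] [ 15.  20. 245.]
rim 0.024 [550.8 -11.9] ((142.11337280273438, 6.8276591300964355), 13.520386695861816) zmed 0.0282 box [ 268    0   17  282 2951]
rim 0.024 [541.3  28.3] ((142.55430603027344, 5.321095943450928), 13.550000190734863) zmed 0.0283 box [ 348    0   21  283 2994]
rim 0.024 [578.5 215.7] ((67.4015121459961, 31.294391632080078), 3.7287328243255615) zmed 0.0277 box [ 592  238   48  112 1551]
rim 0.024 [602.3 102.1] ((14.948230743408203, 30.298982620239258), 55.54612731933594) zmed 0.0283 box [430 275  49  43 475]
rim 0.052 [606.8 108.8] ((28.7280330657959, 29.70459747314453), 7.936346054077148) zmed 0.0563 box [ 448  296   59   54 2424]
[-1.06274268  0.53704249  6.55493716] [0.07750024 0.13589693 0.02187544] 0.029829329263303454
```

View pics/g1.png

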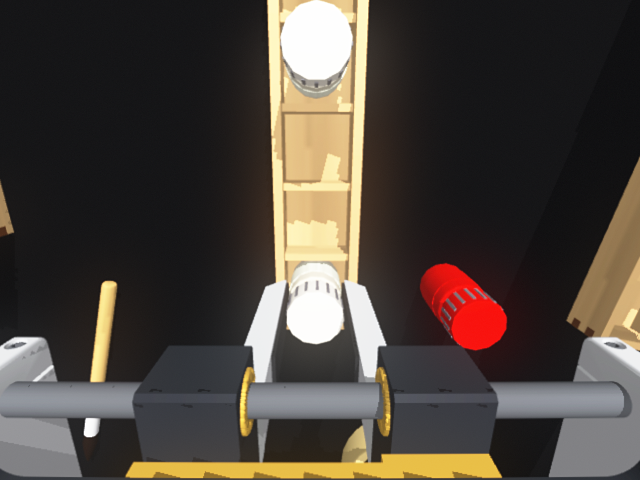

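The far tray_b bottle is held between the fingers at (316,305), and the red look-alike is clear at (465,305). There's a small upward force, so I lift gently.

Call:
move_arm --deltas '[0.2,0,0,-0.3,0,0.2,0,0,-0.8,0,0.2,0,0,-1.5,0,0.2,0,0,-1.5,0,0.2,0,0,-1.5,0]'

```text
time: 4.8
tcp_pos: [0.6207, 0.0247, 0.0487]
eef_rot: [0.0, -0.121, 0.993, -0.0]
contact_force: [-0.3, 0.9, -0.2]
finger_gap: 0.0291
finger_force: 10.0
```

```bash
python3 look.py g2 | head -6; python3 -c "
from plant import state
s=state();print(s['contact_force'],s['moment'],s['finger_gap'],s['finger_force'])"
```

```text
tcp [0.6207 0.0247 0.0487] yaw_y 103.88 tilt [0.0005 0.0001] F [-0.35  0.89 -0.24]
cap [ 0.5022 -0.0037] med [ 0.5025 -0.0034  0.0602] r 0.0152 px [316.  52.] [248. 249. 250.]
cap [0.6113 0.0229] med [0.6088 0.022  0.0604] r 0.0268 px [315. 287.] [214. 217. 219.]
cap [0.6072 0.1087] med [0.6064 0.1081 0.0563] r 0.015 px [466. 311.] [ 16.  21. 247.]
rim 0.024 [550.6 -11. ] ((151.94613647460938, 8.517345428466797), 13.659951210021973) zmed 0.0282 box [ 272    0   20  281 2696]
rim 0.024 [541.1  28.3] ((152.68963623046875, 5.304049015045166), 13.564987182617188) zmed 0.0282 box [ 345    0   20  282 2716]
[ 0.05296031  0.34559446 -0.4000504 ] [ 0.03911957 -0.01275511  0.0296493 ] 0.029149317219304638 9.999324828386307
```

View pics/g2.png

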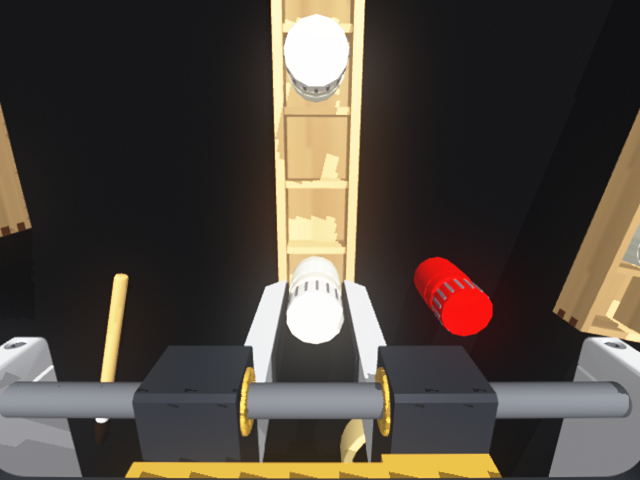

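```bash
cat >held.py <<'E'
from h import *
import pickle,sys
s,c=pickle.load(open(sys.argv[1]+".pkl","rb"))
P=cloud(c,s);T=np.linalg.inv(pose(s));Q=P@T[:3,:3].T+T[:3,3]
g=c["img"].min(2)>170
reg=np.zeros_like(g);reg[240:350,280:350]=1
m=g&reg&(abs(Q[...,1])<.018)&(abs(Q[...,0])<.03)
z=Q[...,2][m];top=np.percentile(z,3);t=m&(Q[...,2]<top+.003)
print("top z tool",top.round(4),"world",P[...,2][m].max().round(4),"circ(tool)",np.round(cv2.minEnclosingCircle(np.float32(Q[t][:,:2]))[0],4),round(cv2.minEnclosingCircle(np.float32(Q[t][:,:2]))[1],4),t.sum())
E
python3 held.py g1; python3 held.py g2
```

```text
top z tool -0.027 world 0.0675 circ(tool) [0.0037 0.0006] 0.0183 2374
top z tool -0.0269 world 0.0818 circ(tool) [0.0038 0.0006] 0.0181 2369
```

Call:
move_arm --deltas '[0.2,0,0,-4,0,0.2,0,0,-8,0,0.2,-1.64,20.2,-9,0.196,0.2,-1.64,20.2,-9,0.196,0.2,-1.64,20.2,-9,0.196,0.2,-1.64,20.2,-9,0.196,0.2,-1.64,20.2,-9,0.196,0.2,-1.64,20.2,-9,0.196,0.2,-1.64,20.2,-9,0.196,0.2,-1.64,20.2,-9,0.196]'

```text
time: 5.85
tcp_pos: [0.5882, 0.2231, 0.1382]
eef_rot: [-0.0, -0.022, 1.0, -0.0]
contact_force: [-0.4, -1.2, -0.7]
finger_gap: 0.0295
finger_force: 10.0
```

```bash
python3 look.py p1 | head -14;python3 held.py p1
```

```text
tcp [0.5882 0.2231 0.1382] yaw_y 92.55 tilt [-0.0004 -0.0007] F [-0.41 -1.23 -0.65]
cap [0.4241 0.2187] med [0.426  0.219  0.0602] r 0.0148 px [318.  18.] [234. 238. 240.]
cap [ 0.502  -0.0021] med [0.5027 0.0033 0.0598] r 0.015 px [ 13. 126.] [234. 236. 237.]
cap [0.5056 0.2205] med [0.5055 0.2206 0.0604] r 0.0148 px [316. 144.] [235. 241. 243.]
cap [0.5113 0.4023] med [0.5098 0.3846 0.0609] r 0.0242 px [542. 161.] [203. 213. 213.]
cap [0.5472 0.2227] med [0.5465 0.2225 0.0602] r 0.0149 px [316. 201.] [231. 236. 238.]
cap [0.607  0.1095] med [0.6064 0.1098 0.0562] r 0.0147 px [173. 267.] [ 21.  31. 252.]
cap [0.7798 0.4275] med [0.7796 0.4257 0.0547] r 0.0444 px [513. 447.] [ 72. 122. 228.]
cap [0.7958 0.2358] med [0.7937 0.2454 0.0547] r 0.0494 px [325. 452.] [ 57.  92. 172.]
rim 0.024 [508.7 203.4] ((207.21435546875, 11.026533126831055), 2.3004519939422607) zmed 0.0282 box [ 285    0   17  268 1831]
rim 0.024 [506.9 239.9] ((207.51168823242188, 11.597460746765137), 2.3921451568603516) zmed 0.0282 box [ 330    0   20  268 1854]
rim 0.024 [542.1   7.5] ((210.93756103515625, 49.68134307861328), 13.617703437805176) zmed 0.0276 box [   0   33  131  264 3911]
rim 0.052 [606.7 109.9] ((28.247318267822266, 28.017837524414062), 75.72227478027344) zmed 0.0561 box [156 250  36  35 979]
rim 0.052 [780.7 424. ] ((81.74968719482422, 43.35051345825195), 14.770013809204102) zmed 0.0545 box [ 489  418   46   62 2398]
top z tool -0.0269 world 0.1719 circ(tool) [0.0038 0.0004] 0.0183 2329
```

View pics/p1.png

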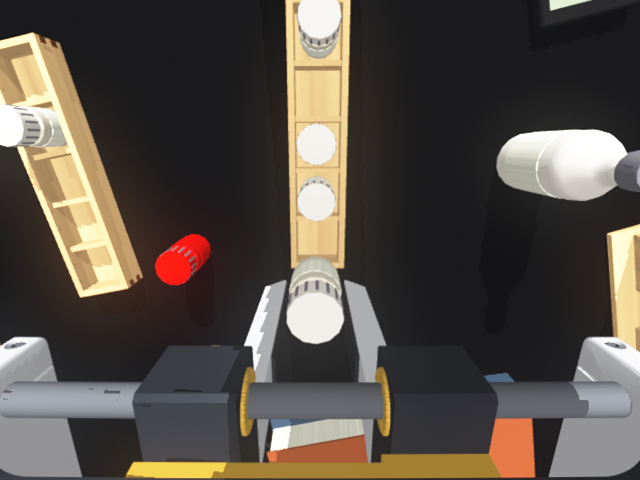

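The held bottle (315,310) hangs upright over tray_a's far empty pocket (317,242), 1.8 mm short in y. I descend to just above the rim and check.

Call:
move_arm --deltas '[0.2,0,0.18,3,0,0.2,0,0.18,5.5,0,0.2,0,0.18,7,0,0.2,0,0.18,7.6,0,0.2,0,0.18,7.6,0,0.2,0,0.18,7.6,0]'

```text
time: 6.5
tcp_pos: [0.5888, 0.2261, 0.0633]
eef_rot: [0.001, -0.023, 1.0, 0.0]
contact_force: [0.5, 0.6, -0.7]
finger_gap: 0.0292
finger_force: 10.0
```

```bash
python3 look.py p2 | grep -v cap;python3 held.py p2
```

```text
tcp [0.5888 0.2261 0.0633] yaw_y 92.6 tilt [0.0014 0.0004] F [ 0.48  0.62 -0.69]
rim 0.024 [514.2 203.1] ((164.3222198486328, 8.958524703979492), 2.6015641689300537) zmed 0.0282 box [ 270    0   20  282 2541]
rim 0.024 [511.9 243.2] ((163.5223846435547, 5.3714213371276855), 2.4862678050994873) zmed 0.0282 box [ 341    0   16  282 2539]
rim 0.024 [588.1  18.5] ((117.62574768066406, 49.87712860107422), 13.624374389648438) zmed 0.0274 box [   0  162   73  179 2381]
rim 0.052 [606.9 109.7] ((29.441102981567383, 28.965604782104492), 67.71527862548828) zmed 0.0561 box [  94  285   52   47 1811]
top z tool -0.0269 world 0.0945 circ(tool) [0.0037 0.0005] 0.0182 2343
```

View pics/p2.png

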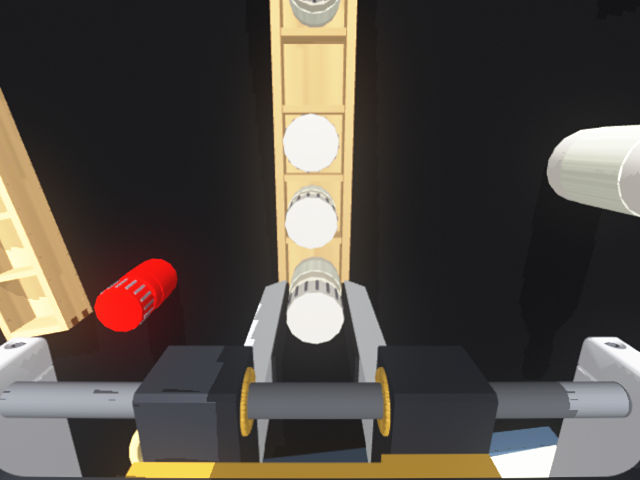

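Call:
move_arm --deltas '[0.2,0.05,-0.06,0.6,0,0.2,0.05,-0.06,1.2,0,0.2,0.05,-0.06,1.8,0,0.2,0.05,-0.06,2.3,0,0.2,0.05,-0.06,2.6,0,0.2,0.05,-0.06,2.7,0,0.2,0.05,-0.06,2.7,0]'

```text
time: 7.25
tcp_pos: [0.5874, 0.226, 0.0352]
eef_rot: [-0.0, -0.023, 1.0, -0.0]
contact_force: [1.1, 0.3, -0.6]
finger_gap: 0.0295
finger_force: 10.0
```

Call:
move_arm --deltas '[0.2,0,0,0.1,0,0.2,0,0,0.15,0,0.2,0,0,0.18,0,0.2,0,0,0.18,0]'

```text
time: 7.65
tcp_pos: [0.5877, 0.226, 0.0343]
eef_rot: [0.0, -0.023, 1.0, 0.0]
contact_force: [0.0, 0.9, 3.6]
finger_gap: 0.0292
finger_force: 10.0
```

Contact at the same height as the pick means the bottle is seated. I release and rise.

Call:
move_arm --deltas '[0.33,0,0,0.15,0,0.4,0,0,0.15,0,0.5,0,0,0.1,0,0.55,0,0,0.1,0,0.55,0,0,0.1,0,0.55,0,0,-2,0,0.55,0,0,-6,0,0.55,0,0,-10.5,0,0.55,0,0,-10.5,0,0.55,0,0,-10.5,0]'

```text
time: 8.65
tcp_pos: [0.588, 0.2261, 0.1399]
eef_rot: [0.001, -0.023, 1.0, 0.0]
contact_force: [0.4, 0.6, -0.2]
finger_gap: 0.0516
finger_force: 0.0
```

```bash
python3 look.py q1 | head -14
```

```text
tcp [0.588  0.2261 0.1399] yaw_y 92.65 tilt [0.0026 0.0007] F [ 0.4   0.6  -0.18]
cap [0.4237 0.2188] med [0.4259 0.2191 0.0602] r 0.015 px [314.  18.] [231. 235. 237.]
cap [ 0.5023 -0.0022] med [0.5029 0.0043 0.0598] r 0.0149 px [ 11. 126.] [230. 232. 233.]
cap [0.5056 0.2208] med [0.5056 0.2207 0.0603] r 0.0146 px [312. 144.] [232. 237. 240.]
cap [0.5111 0.4037] med [0.5096 0.3845 0.0609] r 0.0245 px [537. 161.] [199. 209. 209.]
cap [0.5473 0.2225] med [0.5466 0.2226 0.0601] r 0.015 px [312. 200.] [227. 233. 235.]
cap [0.5873 0.2265] med [0.5863 0.2266 0.0601] r 0.0148 px [314. 251.] [223. 229. 231.]
cap [0.6071 0.1099] med [0.6064 0.11   0.0562] r 0.015 px [170. 266.] [ 22.  30. 250.]
cap [0.7998 0.2557] med [0.7918 0.2699 0.0547] r 0.0692 px [344. 449.] [ 58.  95. 180.]
rim 0.024 [508.8 204. ] ((207.17079162597656, 14.985540390014648), 3.8060715198516846) zmed 0.0283 box [ 282    0   23  267 1857]
rim 0.024 [507.  240.4] ((207.27586364746094, 11.884974479675293), 1.9810268878936768) zmed 0.0282 box [ 326    0   20  267 1827]
rim 0.024 [542.1   7.3] ((211.2217254638672, 49.73122787475586), 13.71314525604248) zmed 0.0277 box [   0   32  128  264 4192]
rim 0.052 [606.6 110. ] ((28.631855010986328, 29.24753189086914), 10.690690040588379) zmed 0.0561 box [153 248  37  35 997]
rim 0.052 [786.7 255. ] ((43.652278900146484, 138.3211212158203), 2.9976155757904053) zmed 0.0545 box [ 264  427  140   36 3316]
```

Call:
move_arm --deltas '[0.6,9.6,-22.6,0,-0.192,0.6,9.6,-22.6,0,-0.192,0.6,9.6,-22.6,0,-0.192,0.6,9.6,-22.6,0,-0.192,0.6,9.6,-22.6,0,-0.192,0.6,9.6,-22.6,0,-0.192,0.6,9.6,-22.6,4,-0.192,0.6,9.6,-22.6,5,-0.192,0.6,9.6,-22.6,5,-0.192]'

```text
time: 9.6
tcp_pos: [0.4997, -0.0033, 0.0861]
eef_rot: [-0.003, -0.119, 0.993, 0.001]
contact_force: [0.2, -0.1, -0.4]
finger_gap: 0.0565
finger_force: 0.0
```

```bash
python3 look.py q2 | head -9
```

```text
tcp [ 0.4997 -0.0033  0.0861] yaw_y 103.68 tilt [-0.0067  0.0014] F [ 0.15 -0.06 -0.37]
cap [ 0.5483 -0.1942] med [ 0.5523 -0.1947  0.056 ] r 0.0426 px [ 14. 284.] [157. 211. 232.]
cap [ 0.5012 -0.0037] med [ 0.5002 -0.004   0.0602] r 0.0148 px [312. 279.] [249. 251. 251.]
cap [0.4971 0.2201] med [0.4935 0.2197 0.0598] r 0.0095 px [629. 341.] [195. 200. 202.]
rim 0.024 [ 537.5 -197.1] ((211.37815856933594, 4.534702301025391), 14.47531795501709) zmed 0.029 box [   0   93   77  285 3023]
rim 0.024 [520.7   1.8] ((167.517822265625, 47.12601089477539), 13.665741920471191) zmed 0.0282 box [ 279  176   69  206 3410]
rim 0.024 [476.9 205.5] ((150.8986358642578, 19.68904685974121), 2.562046766281128) zmed 0.028 box [ 539  196  101  183 2308]
rim 0.024 [473.5 241.2] ((49.24195098876953, 7.831480503082275), 2.508906126022339) zmed 0.0277 box [613 270  27  61 600]
rim 0.024 [ 589.9 -219.5] ((29.960365295410156, 14.837441444396973), 12.69001293182373) zmed 0.0321 box [  0 292  21  37 567]
```

Call:
move_arm --deltas '[0.6,-0.1,-0.1,2,0,0.6,-0.1,-0.1,3.8,0,0.6,-0.1,-0.1,4.6,0,0.6,-0.1,-0.1,4.9,0,0.6,-0.1,-0.1,4.9,0]'

```text
time: 10.15
tcp_pos: [0.5037, -0.0047, 0.0401]
eef_rot: [0.0, -0.119, 0.993, -0.0]
contact_force: [0.1, 0.3, -0.4]
finger_gap: 0.0562
finger_force: 0.0
```

Call:
move_arm --deltas '[0.6,0.13,0.05,0.3,0,0.6,0.13,0.05,0.45,0,0.25,0.13,0.05,0.45,0,0.2,0.13,0.05,0.45,0,0.2,0.13,0.05,0.45,0,0.2,0.13,0.05,0.45,0,0.2,0.13,0.05,0.45,0,0.2,0.13,0.05,0.45,0,0.2,0.13,0.05,0.45,0,0.2,0.13,0.05,0.45,0]' --newtons 10

```text
time: 11.15
tcp_pos: [0.5019, -0.0048, 0.0353]
eef_rot: [0.0, -0.119, 0.993, 0.0]
contact_force: [0.8, 1.4, 1.6]
finger_gap: 0.0294
finger_force: 10.0
```

Call:
move_arm --deltas '[0.2,0,0,-0.5,0,0.2,0,0,-2,0,0.2,0,0,-6,0,0.2,0,0,-10,0,0.2,-1.77,22.6,-10.5,0.193,0.2,-1.77,22.6,-10.5,0.193,0.2,-1.77,22.6,-10.5,0.193,0.2,-1.77,22.6,-10.5,0.193,0.2,-1.77,22.6,-10.5,0.193,0.2,-1.77,22.6,-10.5,0.193,0.2,-1.77,22.6,-8,0.193,0.2,-1.77,22.6,-6,0.193,0.2,-1.77,22.6,-5,0.193,0.2,-1.77,22.6,-5,0.193]'

```text
time: 12.55
tcp_pos: [0.4647, 0.2179, 0.0839]
eef_rot: [-0.002, -0.022, 1.0, -0.001]
contact_force: [0.0, 0.3, -0.8]
finger_gap: 0.0294
finger_force: 10.0
```

```bash
python3 look.py p3 | head -14;python3 held.py p3
```

```text
tcp [0.4647 0.2179 0.0839] yaw_y 92.55 tilt [-0.0031 -0.0012] F [ 0.02  0.27 -0.76]
cap [0.4232 0.219 ] med [0.4226 0.2188 0.0601] r 0.015 px [318. 215.] [234. 239. 241.]
cap [0.4601 0.2184] med [0.4512 0.218  0.06  ] r 0.0144 px [315. 261.] [168. 191. 202.]
cap [0.5097 0.4033] med [0.4973 0.3868 0.0607] r 0.0242 px [567. 339.] [228. 234. 234.]
cap [0.5054 0.2209] med [0.5118 0.2216 0.0603] r 0.0147 px [316. 345.] [237. 241. 243.]
cap [0.5419 0.2221] med [0.5366 0.2219 0.0597] r 0.0138 px [315. 375.] [206. 212. 215.]
cap [0.5874 0.2265] med [0.5859 0.2266 0.0603] r 0.0152 px [318. 434.] [224. 229. 232.]
rim 0.024 [441.9 219. ] ((83.19103240966797, 46.971282958984375), 2.6276564598083496) zmed 0.0282 box [ 283  173   69  115 2086]
rim 0.024 [506.2  20.7] ((147.26583862304688, 7.868139266967773), 13.503133773803711) zmed 0.0265 box [   6  208   88  174 1289]
rim 0.024 [635.3  40.4] ((27.346694946289062, 48.705970764160156), 48.33295440673828) zmed 0.0277 box [ 74 418  47  34 602]
top z tool -0.0261 world 0.1174 circ(tool) [0.0037 0.0006] 0.0183 2339
```

View pics/p3.png

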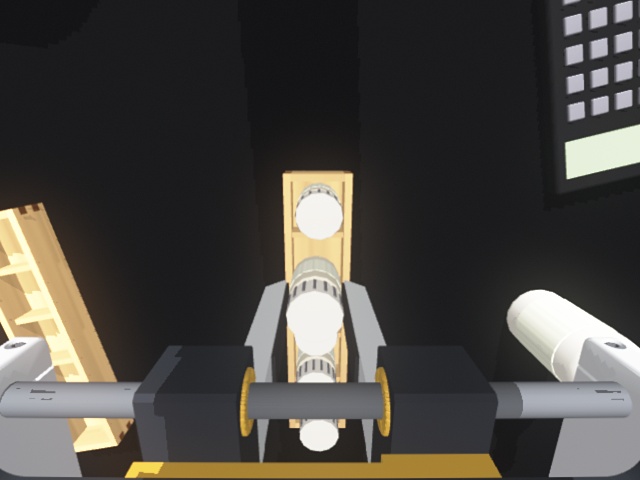

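The held bottle (315,310) hangs upright over the empty -41 pocket (318,250), between its neighbours. I go down in two stages.

Call:
move_arm --deltas '[0.2,0,0.1,1,0,0.2,0,0.1,2,0,0.2,0,0.1,2.2,0,0.2,0,0.1,2.2,0,0.2,0,0.1,2.2,0]'

```text
time: 13.1
tcp_pos: [0.4658, 0.22, 0.0633]
eef_rot: [0.0, -0.023, 1.0, 0.0]
contact_force: [-0.1, -0.1, 0.1]
finger_gap: 0.0291
finger_force: 10.0
```

Call:
move_arm --deltas '[0.2,0,-0.04,0.6,0,0.2,0,-0.04,1.2,0,0.2,0,-0.04,1.8,0,0.2,0,-0.04,2.3,0,0.2,0,-0.04,2.6,0,0.2,0,-0.04,2.7,0,0.2,0,-0.04,2.75,0,0.2,0,-0.04,2.75,0]'

```text
time: 13.9
tcp_pos: [0.4658, 0.2196, 0.0357]
eef_rot: [0.0, -0.023, 1.0, 0.0]
contact_force: [0.0, -0.7, 0.0]
finger_gap: 0.0293
finger_force: 10.0
```

Call:
move_arm --deltas '[0.2,0,0,0.06,0,0.2,0,0,0.12,0,0.2,0,0,0.12,0]'

```text
time: 14.2
tcp_pos: [0.4661, 0.2198, 0.0352]
eef_rot: [0.001, -0.023, 1.0, 0.0]
contact_force: [-0.4, -1.2, 4.4]
finger_gap: 0.0294
finger_force: 10.0
```

Call:
move_arm --deltas '[0.33,0,0,-0.02,0,0.4,0,0,-0.02,0,0.5,0,0,-0.05,0,0.55,0,0,-0.05,0,0.55,0,0,-0.05,0,0.55,0,0,-2,0,0.6,0,0,-6,0,0.65,0,0,-10.5,0,0.75,0,0,-10.5,0,0.75,0,0,-10.5,0]'

```text
time: 15.2
tcp_pos: [0.4662, 0.2198, 0.1404]
eef_rot: [0.001, -0.023, 1.0, 0.0]
contact_force: [-0.6, 0.1, -0.1]
finger_gap: 0.0702
finger_force: 0.0
```

```bash
python3 look.py q3 | head -14
```

```text
tcp [0.4662 0.2198 0.1404] yaw_y 92.59 tilt [0.0024 0.0008] F [-0.61  0.13 -0.09]
cap [0.4234 0.2189] med [0.4227 0.2189 0.0602] r 0.0149 px [315. 198.] [233. 238. 240.]
cap [0.4654 0.2206] med [0.4646 0.2205 0.0602] r 0.0147 px [315. 251.] [230. 235. 238.]
cap [0.5051 0.2206] med [0.5035 0.2206 0.0601] r 0.015 px [313. 296.] [227. 232. 234.]
cap [0.5103 0.4044] med [0.4975 0.3867 0.0606] r 0.0244 px [517. 300.] [229. 236. 236.]
cap [0.5467 0.2226] med [0.5447 0.2225 0.0601] r 0.015 px [313. 340.] [225. 230. 232.]
cap [0.5852 0.2262] med [0.5801 0.2265 0.06  ] r 0.0148 px [316. 374.] [214. 219. 222.]
rim 0.024 [506.1 221.9] ((211.31765747070312, 47.177467346191406), 2.591960906982422) zmed 0.0282 box [ 286  165   57  216 2912]
rim 0.024 [508.5  20.7] ((151.40785217285156, 7.948983192443848), 13.484528541564941) zmed 0.027 box [  61  194   67  152 1100]
rim 0.024 [513.2 -19.1] ((40.47151184082031, 154.84339904785156), 89.29524993896484) zmed 0.0271 box [  16  196   71  158 1591]
```

All five caps are at 60 mm, so tray_a is full. Next, tray_b.

Call:
move_arm --deltas '[0.8,-6.7,-21.6,-1,-0.193,0.8,-6.7,-21.6,-1,-0.193,0.8,-6.7,-21.6,-1,-0.193,0.8,-6.7,-21.6,-1,-0.193,0.8,-6.7,-21.6,-1,-0.193,0.8,-6.7,-21.6,-1,-0.193,0.8,-6.7,-21.6,-1,-0.193,0.8,-6.7,-21.6,-1,-0.193,0.8,-6.7,-21.6,-1,-0.193,0.8,-6.7,-21.6,-1,-0.193]'

```text
time: 16.25
tcp_pos: [0.5418, 0.008, 0.1493]
eef_rot: [-0.0, -0.12, 0.993, 0.0]
contact_force: [-0.5, 1.4, -0.3]
finger_gap: 0.0753
finger_force: 0.0
```

```bash
python3 look.py q4 | grep -v cap
```

```text
tcp [0.5418 0.008  0.1493] yaw_y 103.75 tilt [-0.0004  0.0003] F [-0.52  1.36 -0.32]
rim 0.024 [ 537.  -197.3] ((211.57118225097656, 3.6100687980651855), 14.428840637207031) zmed 0.029 box [  55   41   56  253 1703]
rim 0.024 [ 465.  -249.4] ((34.84881591796875, 20.516145706176758), 14.030189514160156) zmed 0.032 box [   3   50   36   49 1193]
rim 0.024 [ 505.6 -238.5] ((36.5577392578125, 21.19190216064453), 14.75051498413086) zmed 0.032 box [  16  107   34   47 1138]
rim 0.024 [542.4   7. ] ((209.8958282470703, 47.146018981933594), 13.668959617614746) zmed 0.0282 box [ 284  116   58  225 3185]
rim 0.024 [504.7 219.9] ((209.15524291992188, 46.983951568603516), 1.702779769897461) zmed 0.0281 box [ 486  133  135  213 2301]
rim 0.024 [ 546.1 -228.5] ((35.89268493652344, 21.20667266845703), 13.502395629882812) zmed 0.0321 box [  29  160   32   43 1002]
rim 0.024 [ 587.1 -218.2] ((33.42207717895508, 21.259538650512695), 14.947623252868652) zmed 0.0322 box [ 40 211  31  37 828]
rim 0.024 [ 628.  -207.2] ((31.295969009399414, 20.827428817749023), 13.771883010864258) zmed 0.0321 box [ 52 258  28  32 690]
rim 0.052 [ 543.1 -219. ] ((211.55914306640625, 49.94010543823242), 14.199198722839355) zmed 0.0557 box [   0   33   93  273 5127]
```

Call:
move_arm --deltas '[0.8,-0.06,-0.15,4,0,0.8,-0.06,-0.15,8,0,0.8,-0.06,-0.15,11,0,0.8,-0.06,-0.15,12.5,0,0.8,-0.06,-0.15,12.9,0,0.8,-0.06,-0.15,12.9,0,0.8,-0.06,-0.15,12.9,0]'

```text
time: 17.0
tcp_pos: [0.5443, 0.0057, 0.0215]
eef_rot: [0.001, -0.119, 0.993, -0.0]
contact_force: [0.4, -0.6, -0.5]
finger_gap: 0.0752
finger_force: 0.0
```

Call:
move_arm --deltas '[0.8,0.13,0.13,0.7,0,0.8,0.13,0.13,1.2,0,0.8,0.13,0.13,1.4,0,0.8,0.13,0.13,1.4,0,0.55,0.13,0.13,1.4,0,0.4,0.13,0.13,1.4,0,0.4,0.13,0.13,1.4,0,0.4,0.13,0.13,1.4,0,0.4,0.13,0.13,1.4,0,0.4,0.13,0.13,1.4,0,0.4,0.13,0.13,1.4,0,0.4,0.13,0.13,1.4,0]' --newtons 15

```text
time: 18.2
tcp_pos: [0.5418, 0.0065, 0.0065]
eef_rot: [0.0, -0.119, 0.993, 0.0]
contact_force: [-0.7, -0.3, 0.9]
finger_gap: 0.0471
finger_force: 15.0
```

```bash
cat >pile.py <<'E'
from h import *
import pickle,sys
def pile(c,s,tag,ths=(.0535,.0545,.055,.0555)):
    P=cloud(c,s);hsv=cv2.cvtColor(c["img"],cv2.COLOR_BGR2HSV)
    w=(hsv[...,1]>50)&(abs(P[...,0]-.54)<.13)&(abs(P[...,1]+.22)<.07)&(P[...,2]<.062)
    for th in ths:
        q=P[w&(P[...,2]>th)]
        if len(q)>50: R=cv2.minAreaRect(np.float32(q[:,:2])*1000);print(tag,th,np.round(R[0],1),np.round(R[1],1),round(R[2],2),"zmed",np.median(q[:,2]).round(4),len(q))
if __name__=="__main__":
    for t in("wb","q4"):
        s,c=pickle.load(open(t+".pkl","rb"));pile(c,s,t)
    pile(pickle.load(open("top0.pkl","rb")),None,"top")
E
python3 pile.py
```

```text
wb 0.0535 [ 542.7 -219.6] [210.8  49.9] 14.14 zmed 0.056 3553
wb 0.0545 [ 542.7 -219.6] [210.8  49.9] 14.14 zmed 0.0561 3202
wb 0.055 [ 542.5 -218.9] [211.   49.7] 14.62 zmed 0.0562 2920
wb 0.0555 [ 542.5 -219. ] [210.3  49.2] 14.36 zmed 0.0563 2421
q4 0.0535 [ 543.1 -219. ] [211.6  49.9] 14.2 zmed 0.0559 4098
q4 0.0545 [ 543.1 -218.9] [211.5  49.9] 14.2 zmed 0.0561 3641
q4 0.055 [ 543.1 -219. ] [211.5  49.6] 14.11 zmed 0.0561 3324
q4 0.0555 [ 543.1 -218.9] [211.4  49.3] 14.32 zmed 0.0563 2791
top 0.0535 [ 543.2 -222.6] [210.9  48.4] 14.3 zmed 0.0566 427
top 0.0545 [ 543.3 -222.5] [210.5  47.9] 14.52 zmed 0.0571 377
top 0.055 [ 543.3 -222.5] [210.5  47.9] 14.52 zmed 0.0574 339
top 0.0555 [ 543.3 -222.5] [210.5  47.9] 14.52 zmed 0.0578 296
```

Call:
move_arm --deltas '[0.4,0,0,-0.5,0,0.4,0,0,-2,0,0.4,0,0,-5,0,0.4,0,0,-9,0,0.4,0,0,-13,0,0.4,1.5,-3,-16,0,0.4,3,-7,-16.3,0,0.4,5.3,-10.5,-16.3,0,0.4,5.3,-12,-16.3,-0.009,0.4,5.3,-12,-16.3,-0.009,0.4,5.3,-12,-16.3,-0.009,0.4,5.3,-12,-16.3,-0.009,0.4,5.3,-12,-16.3,-0.009]'

```text
time: 19.5
tcp_pos: [0.5184, -0.1214, 0.1693]
eef_rot: [-0.0, -0.124, 0.992, 0.0]
contact_force: [-0.1, -0.2, -1.3]
finger_gap: 0.047
finger_force: 15.0
```

```bash
python3 look.py k1 | head -1; python3 - <<'E'
from pile import *
s,c=pickle.load(open("k1.pkl","rb"));pile(c,s,"k1")
P=cloud(c,s);hsv=cv2.cvtColor(c["img"],cv2.COLOR_BGR2HSV);T=np.linalg.inv(pose(s));Q=P@T[:3,:3].T+T[:3,3]
m=(hsv[...,1]>40)&(abs(Q[...,1])<.04)&(Q[...,2]>-.03)&(Q[...,2]<.02)&(abs(Q[...,0])<.16)
for z0 in(-.0235,-.021):
  q=Q[m&(abs(Q[...,2]-z0)<.004)];print("held tool",cv2.minAreaRect(np.float32(q[:,:2])*1000),np.median(q[:,2]),len(q))
# flatness: rim z along tool x
q=Q[m&(Q[...,2]<-.016)];print("slope z/x",np.polyfit(q[:,0],q[:,2],1))
E
```

```text
tcp [ 0.5184 -0.1214  0.1693] yaw_y 104.25 tilt [-0.0004  0.0006] F [-0.09 -0.2  -1.28]
k1 0.0535 [ 543.3 -219.7] [211.2  48. ] 14.14 zmed 0.0562 3469
k1 0.0545 [ 543.3 -219.7] [211.2  48. ] 14.14 zmed 0.0562 3305
k1 0.055 [ 543.2 -219.1] [211.  48.] 14.51 zmed 0.0563 3107
k1 0.0555 [ 543.1 -219.2] [210.9  47.7] 14.36 zmed 0.0564 2765
held tool ((2.5217437744140625, -4.84990119934082), (60.43779373168945, 204.6502685546875), 89.90105438232422) -0.021753692757419216 8464
held tool ((1.2348403930664062, -4.815534591674805), (60.50208282470703, 207.22418212890625), 89.90105438232422) -0.02169629787733529 9019
slope z/x [-0.00380841 -0.02104365]
```

View pics/k1.png

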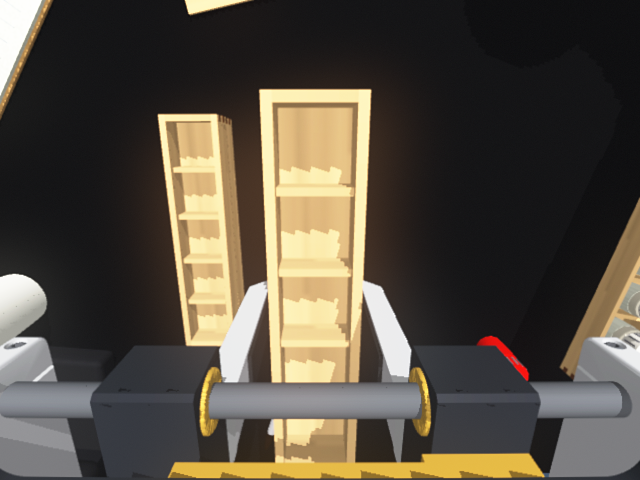

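k1: the held tray (260–371 px wide, near end at row 90) looks level and the right way up, with the pile to its left at (200,230) in clear view.

```bash
python3 - <<'E'
from h import *
import pickle
s,c=pickle.load(open("k1.pkl","rb"))
P=cloud(c,s);T=np.linalg.inv(pose(s));Q=P@T[:3,:3].T+T[:3,3]
hsv=cv2.cvtColor(c["img"],cv2.COLOR_BGR2HSV)
H=(hsv[...,1]>40)&(abs(Q[...,1])<.035)&(Q[...,2]>-.027)&(Q[...,2]<-.017)&(Q[...,0]>.0)
def half(a):return np.percentile(a,[.5,99.5])
# near end & side edges at stations
for x0 in(.10,.08,.05,.03):
    q=Q[H&(abs(Q[...,0]-x0)<.003)];print(x0,half(q[:,1])*1e3,"z",np.median(q[:,2]),len(q))
for y0 in(-.015,0,.015):
    q=Q[H&(abs(Q[...,1]-y0)<.004)];print("end",y0,q[:,0].max()*1e3)
# pile, same way, in its own frame with tool yaw
W=(hsv[...,1]>50)&(P[...,2]>.0545)&(P[...,2]<.059)&(abs(P[...,1]+.22)<.07)&(abs(P[...,0]-.54)<.13)
for x0 in(.16,.13,.10,.07,.04,.0,-.03):
    q=Q[W&(abs(Q[...,0]-x0)<.003)]
    if len(q)>5:print("pile",x0,half(q[:,1])*1e3)
q=Q[W];print("pile x",q[:,0].min()*1e3,q[:,0].max()*1e3)
E
```

```text
0.1 [-22.82465161  23.78865582] z -0.021759552843037933 1153
0.08 [-22.79202121  23.79541312] z -0.02175628878536877 340
0.05 [-22.90046722  24.02406644] z -0.021633190755843343 294
0.03 [-22.97736958  24.04267249] z -0.021540440111996906 270
end -0.015 104.82950930865064
end 0 104.8224827162843
end 0.015 104.84336450436128
pile 0.1 [-124.60908277  -77.49970452]
pile 0.07 [-124.57112648  -78.25996497]
pile 0.04 [-124.61180922  -78.29180024]
pile 0.0 [-124.16108111  -77.88123544]
pile -0.03 [-124.17539691  -77.97564089]
pile x -105.4839429774167 105.67007559996617
```

Call:
move_arm --deltas '[0.4,0.08,-4,0,-0.003,0.4,0.08,-8,0,-0.003,0.4,0.08,-10.17,2,-0.003,0.4,0.08,-10.17,5,-0.003,0.4,0.08,-10.17,7.5,-0.003,0.4,0.08,-10.17,8.5,-0.003,0.4,0.08,-10.17,8.5,-0.003,0.4,0.08,-10.17,8.5,-0.003,0.4,0.08,-10.17,8.5,-0.003]'

```text
time: 20.45
tcp_pos: [0.5438, -0.2217, 0.086]
eef_rot: [0.001, -0.125, 0.992, -0.001]
contact_force: [1.0, 0.3, -1.4]
finger_gap: 0.0471
finger_force: 15.0
```

```bash
python3 look.py k2 | head -1
```

```text
tcp [ 0.5438 -0.2217  0.086 ] yaw_y 104.37 tilt [ 0.0027 -0.0014] F [ 0.99  0.31 -1.37]
```

Call:
move_arm --deltas '[0.4,0.08,0.17,0.8,0,0.4,0.08,0.17,1.5,0,0.4,0.08,0.17,1.9,0,0.4,0.08,0.17,1.9,0,0.4,0.08,0.17,1.9,0]'

```text
time: 21.0
tcp_pos: [0.5414, -0.22, 0.0652]
eef_rot: [-0.0, -0.125, 0.992, 0.0]
contact_force: [-0.5, -0.3, -0.7]
finger_gap: 0.0466
finger_force: 15.0
```

```bash
python3 look.py k3 | head -1
```

```text
tcp [ 0.5414 -0.22    0.0652] yaw_y 104.33 tilt [-0.0003  0.0002] F [-0.5  -0.26 -0.65]
```

Call:
move_arm --deltas '[0.4,-0.06,-0.03,0.05,0,0.4,-0.1,-0.03,0.12,0,0.4,-0.1,-0.03,0.2,0,0.4,-0.1,-0.03,0.2,0]'

```text
time: 21.45
tcp_pos: [0.5424, -0.22, 0.0634]
eef_rot: [-0.0, -0.125, 0.992, 0.0]
contact_force: [-0.3, 1.0, -0.6]
finger_gap: 0.0469
finger_force: 15.0
```

```bash
python3 look.py k4 | head -1; python3 - <<'E'
from plant import cams
from h import *
import pickle
s,c=pickle.load(open("k4.pkl","rb"));cv2.imwrite("pics/k4.png",c["img"][40:400,180:460].repeat(2,0).repeat(2,1)[:600])
E
```

```text
tcp [ 0.5424 -0.22    0.0634] yaw_y 104.33 tilt [-0.0001  0.0002] F [-0.28  1.   -0.58]
```

View pics/k4.png

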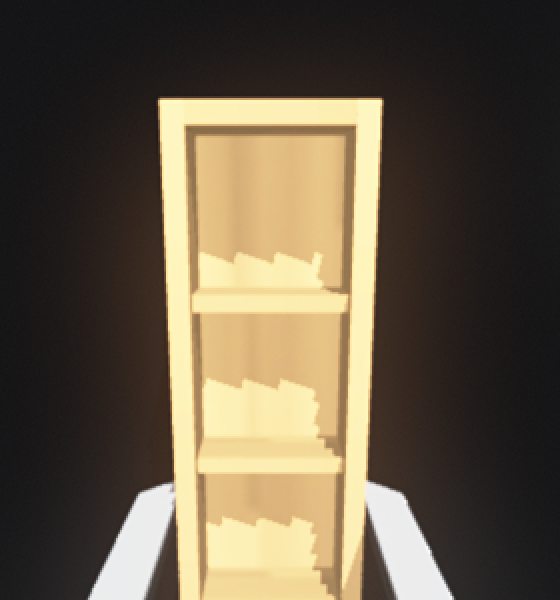

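The held tray covers the pile completely in this crop, with no lower rim showing (and that's my picture allowance used up). I ease down to contact.

Call:
move_arm --deltas '[0.4,0,0,0.05,0,0.4,0,0,0.1,0,0.4,0,0,0.13,0,0.4,0,0,0.13,0]'

```text
time: 21.9
tcp_pos: [0.5425, -0.2201, 0.0626]
eef_rot: [0.0, -0.125, 0.992, -0.0]
contact_force: [-0.2, -0.3, 2.8]
finger_gap: 0.0466
finger_force: 15.0
```

Contact (2.8 N). I open gently, then rise straight up.

Call:
move_arm --deltas '[0.53,0,0,0,0,0.58,0,0,0,0,0.65,0,0,-0.05,0,0.75,0,0,-0.05,0,0.85,0,0,-0.05,0,0.85,0,0,-0.05,0,0.85,0,0,-2,0,0.85,0,0,-6,0,0.85,0,0,-10,0,0.85,0,0,-13,0,0.85,0,0,-13,0,0.85,0,0,-13,0]'

```text
time: 23.1
tcp_pos: [0.5424, -0.2201, 0.1923]
eef_rot: [0.0, -0.125, 0.992, -0.0]
contact_force: [-0.5, 0.5, -0.6]
finger_gap: 0.0801
finger_force: 0.0
```

```bash
python3 look.py z1 | grep -v cap; python3 - <<'E'
from h import *
import pickle
s,c=pickle.load(open("z1.pkl","rb"))
P=cloud(c,s);hsv=cv2.cvtColor(c["img"],cv2.COLOR_BGR2HSV)
w=(hsv[...,1]>40)&(abs(P[...,0]-.543)<.14)&(abs(P[...,1]+.22)<.08)
q=P[w]
for lo,hi in((.05,.06),(.081,.088)):
    k=q[(q[:,2]>lo)&(q[:,2]<hi)]
    if len(k)>20:print(lo,cv2.minAreaRect(np.float32(k[:,:2])*1000),len(k),np.median(k[:,2]))
A=np.c_[k[:,0]-.543,k[:,1]+.22,np.ones(len(k))];print("rim plane",np.linalg.lstsq(A,k[:,2],rcond=None)[0])
E
```

```text
tcp [ 0.5424 -0.2201  0.1923] yaw_y 104.33 tilt [ 0.0007 -0.0003] F [-0.47  0.48 -0.56]
rim 0.052 [ 463.3 -239.8] ((36.17749786376953, 37.1153450012207), 14.268819808959961) zmed 0.0596 box [ 293  123   44   44 1783]
rim 0.052 [ 503.8 -229.4] ((35.43854904174805, 37.09040832519531), 14.327959060668945) zmed 0.0596 box [ 294  173   42   40 1603]
rim 0.052 [ 544.7 -218.9] ((32.56052017211914, 36.978492736816406), 14.323310852050781) zmed 0.0596 box [ 295  221   40   34 1306]
rim 0.052 [ 586.  -208.5] ((31.10411262512207, 36.4119873046875), 14.22388744354248) zmed 0.0596 box [ 296  265   38   30 1078]
rim 0.052 [ 626.8 -198.4] ((28.455875396728516, 36.30628204345703), 14.675530433654785) zmed 0.0596 box [296 306  37  26 866]
0.05 ((543.16748046875, -219.39794921875), (201.02476501464844, 37.12643051147461), 14.323328971862793) 2440 0.05960919940488771
0.081 ((543.2506713867188, -219.3566131591797), (210.66668701171875, 47.13300323486328), 14.36185073852539) 3390 0.08423922611980503
rim plane [-0.00166302  0.00067173  0.08417762]
```

Call:
move_arm --deltas '[0.85,0,4,0,0,0.85,0,8,0,0,0.85,0,12,0,0,0.85,0,16,0,0,0.85,0,18,0,0,0.85,0,18,0,0,0.85,0,18,0,0,0.85,0,18,0,0]'

```text
time: 23.95
tcp_pos: [0.4979, -0.0466, 0.1913]
eef_rot: [-0.001, -0.124, 0.992, -0.0]
contact_force: [-0.3, -0.2, -0.2]
finger_gap: 0.0798
finger_force: 0.0
```

```bash
python3 look.py z2 | grep -v "rim 0.05"; python3 - <<'E'
from h import *
import pickle
s,c=pickle.load(open("z2.pkl","rb"))
P=cloud(c,s);hsv=cv2.cvtColor(c["img"],cv2.COLOR_BGR2HSV)
a=np.radians(14.36);X=(P[...,0]-.5433);Y=P[...,1]+.2194;u=X*np.cos(a)+Y*np.sin(a);v=-X*np.sin(a)+Y*np.cos(a)
w=(hsv[...,1]>40)&(abs(u)<.125)&(abs(v)<.06)
for lo,hi in((.004,.024),(.032,.052),(.060,.08)):
    f=w&(P[...,2]>lo)&(P[...,2]<hi)&(v>.018)
    e=w&(P[...,2]>lo)&(P[...,2]<hi)&(v>.021)
    p=np.polyfit(u[e],v[e],1);print(lo,"left face v mm",(p[1]*1e3).round(2),"slope deg",np.degrees(p[0]).round(2),"u range",np.percentile(u[e],[.5,99.5])*1e3,e.sum())
E
```

```text
tcp [ 0.4979 -0.0466  0.1913] yaw_y 104.3 tilt [-0.0013 -0.0002] F [-0.27 -0.16 -0.16]
cap [ 0.5371 -0.1966] med [ 0.5239 -0.1995  0.0605] r 0.1058 px [147. 224.] [ 95. 141. 175.]
cap [ 0.4655 -0.2462] med [ 0.4654 -0.2478  0.0604] r 0.0224 px [ 99. 146.] [139. 197. 227.]
cap [ 0.5063 -0.236 ] med [ 0.5062 -0.2375  0.0605] r 0.0217 px [107. 195.] [149. 206. 232.]
cap [0.4235 0.2186] med [0.4234 0.2163 0.0603] r 0.0156 px [606. 229.] [213. 218. 220.]
cap [ 0.5464 -0.2243] med [ 0.5476 -0.2267  0.0604] r 0.021 px [115. 240.] [151. 207. 233.]
cap [0.4661 0.2202] med [0.4654 0.2178 0.0603] r 0.0154 px [587. 270.] [215. 220. 222.]
cap [ 0.5863 -0.2145] med [ 0.5881 -0.2163  0.0604] r 0.0209 px [122. 281.] [152. 210. 235.]
cap [0.5055 0.2202] med [0.5047 0.2179 0.0602] r 0.0153 px [569. 306.] [211. 216. 219.]
cap [ 0.6275 -0.2037] med [ 0.6301 -0.2055  0.0605] r 0.02 px [129. 321.] [154. 211. 235.]
cap [0.5469 0.2222] med [0.5428 0.2183 0.0601] r 0.0152 px [553. 338.] [203. 208. 210.]
rim 0.024 [ 537.1 -196.6] ((210.45974731445312, 2.313549041748047), 14.724115371704102) zmed 0.0292 box [147 120  30 203 767]
rim 0.024 [489.2 220.2] ((176.67724609375, 48.26649475097656), 2.299516201019287) zmed 0.0281 box [ 506  196  108  150 1482]
rim 0.024 [744.  122.8] ((62.06446838378906, 89.20687866210938), 14.34997272491455) zmed 0.0247 box [360 423  71  39 479]
0.004 left face v mm 23.31 slope deg 0.65 u range [-104.52174252  104.36000078] 1619
0.032 left face v mm 23.71 slope deg 0.16 u range [-104.97744112  103.95206207] 2033
0.06 left face v mm 23.99 slope deg 0.11 u range [-105.16576726  103.59099872] 2606
```

The stack is flush within about 1 mm, level, and all five bottles are seated. The arm is clear, so I'm handing in.

```bash
python3 -c "
from plant import r
print(r.sign_off())"
```

```text
the job is handed in; nothing more can be done
None
```

The job is handed in, with no verdict shown: tray_a is full with all five bottles standing down, and the emptied tray is stacked level within about 1 mm of the pile, done in about 24 s; I viewed 11 pictures, one over the limit of 10.

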